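# Send the adapter carriage home on its test slide and latch it

### The arm

A 7-joint arm with a two-finger parallel gripper is mounted at the origin on a cart in front of the work surface, level with it; the furniture and walls round the work are solid. World frame = base frame: x ahead of the robot, y to its left, z up, the work surface at z = 0. Lengths are in m, angles in rad, forces in N, time in s.
With the tool pointing down it reaches from about 0.4 to 0.85 m from the base axis. Payload 4.5 kg.
Tool frame: the origin (TCP) lies at the very end of the fingers, on their centre line; the grasp point (between the pads) lies 19 mm behind it (r.pinch_z is the distance from the TCP to the grasp point, in m); z points along the fingers, y is the line along which they close (so a half turn about z gives the same grasp; the last joint's range is limited). The gripper opens to 88 mm and grips with 3 to 60 N. Pads are 18 mm wide; open, the fingers measure 123 mm over their backs; the gripper's body (75 mm by 187 mm) begins 45 mm behind the grasp point.
Start: joints at [-1.082, 0.689, -0.195, 1.565, 0.157, 0.902, -0.215], TCP at [0.275, 0.562, 0.239] pointing down, gripper open.
Joint ranges: [-3.01, 3.01], [-0.46, 2.08], [-1.47, 1.51], [0.13, 2.56], [-1, 4.14], [0.04, 2.09], [-2.66, 2.66]. Speed limits (rad/s): [2.57, 2.57, 3.14, 3.14, 3.14, 3.14, 3.14].

### API

Orientations are given as a unit quaternion [x, y, z, w].
In Python, from plant import r, cams gives the robot as it stands.
- The arm moves only by the shell command python3 -m pendant 'ROWS' [FORCE]. ROWS is JSON, a list of rows, each a list of 3 entries, a list of its own where there are three numbers: the closure, from -1 (fully open) to 1 (shut), then the shift along the tool's x, y, z in mm, then the turn, a rotation vector about the tool's x, y, z in degrees. A call has 1 to 8 rows; each row shifts and turns the commanded pose from where the row before left it, along the tool's axes as they then stand; what a row does not reach is not made up. A row lasts 1/8 s, in which the tool goes at most 62.5 mm and 10.7 degrees, less where a joint would pass 70% of its speed; a pose out of reach is approached as far as the arm can. A call with a gripper value outside its range is refused whole. The fingers move at their own pace and stop on an object; FORCE is the grip in N (left out, the last holds). Time passes only in rows, so rows that do not move let the fingers close. It gives the time, the measured TCP pose, the force, the opening and the grip force at its end, in the units of the state.
- r.get_state(): the state, without advancing time (a new reading comes with each control period).
- cams.snapshot(name): name is "scene" or "side" or "wrist"; returns a dict with "img" (384x512x3 uint8, red, green, blue), "camera_matrix" (3x3 intrinsics, pixels), "D" ([k1, k2, p1, p2, k3] as OpenCV has them; the pictures are not rectified), "camera_from_world" (4x4, takes a point from world to camera coordinates); the wrist camera has in their place "tool_from_camera" (4x4, takes a point from camera to tool coordinates, whose origin is the TCP and whose axes are the flange's). Camera axes: x right, y up, looking along -z (the intrinsics and any distortion apply to the point x, -y, -z); pixel columns grow to the right and rows downward; lengths in m; the calibration is good to about 2 mm. A picture is of the moment at which its call begins: read the wrist's pose just before it. There is no depth.
- r.finish_job(): hands the job in; it is judged then, once.
The state is a dict: "clock": time; "q": joint angles; "qd": joint speeds; "joint_torque": joint torques, N m; "tool_pos": TCP position; "eef_rot": TCP orientation; "contact_force": force on the tool from outside, world axes, zero at the start; "moment": the same for the moment, N m; "opening": opening from 0.0 (shut) to 1.0 (fully open); "finger_force": force on a finger pad.
Only numpy, scipy, OpenCV 4.12 (cv2) and the standard library are available. Lean on these libraries where they do the work, as an engineer would, in place of code of your own. Each camera call takes 0.05 s, during which the arm holds its last target. There are 200 camera calls.

### The job

Slide the wide carriage with the three fibre adapters along its bed until it is fully home against the bumpers of the end head; it jams if pushed off-centre, so push it on its centre line and do not force it. Then swing the latch across behind it as far as it goes, and leave the other things on the desk where they are.

Things in the scene. Friction and masses are not known exactly. Their poses are not given: they have to be found in the camera images.
- slide_bed: Fixed slide bed, 280 mm long (x), 200 wide (y), origin under its centre, on the desk. +x: along the centre line to the grey end head (x 107 to 140 mm, 46 mm tall); open end towards the robot. Bed floor 8 mm above the desk. A rail on each long edge: inner wall y = +-84 mm, lip inner edge +-76, top 23 mm above the desk. Two bumpers at y = +-55 mm, faces at x = 95 mm.
- carriage: Loose captive carriage, 0.6 kg: plate 50 mm long (x), 164 wide (y), 9 thick, an 80 mm long guide shoe at each side; grey wall on the rear edge, 130 wide, 36 tall; three fibre adapters before it. Origin under its centre, on the bed floor, axes as the bed's. Home: origin at x = 70 mm of the bed. Slides at 1 to 3 N pushed within 15 mm of its centre line; 40 mm off it twists and wedges, and force does not help.
- push_face (a point): Middle of the flat rear face of the carriage (where to push): on the centre line, 25 mm behind the carriage's origin and 18 mm above its underside. The face runs from the bed floor to 36 mm above it.
- latch_pivot (a point): Vertical pivot axis of the latch, on a block outside the left (+y) rail at x = 31, y = 107 mm of the bed, 24 mm above the desk. Fixed to the bed.
- latch (a joint): Latch angle, rad, anticlockwise from above. 0: arm points back along the rail (-x of the bed), clear of the way; pi/2 (stop): arm points across the bed (-y), about 8 mm behind a carriage that is home. Turns lightly (1 N at the knob), stays where left. A carriage more than about 7 mm short of home blocks it.
- latch_knob (a point): Top centre of the upright black knob on the latch arm, 55 mm from the pivot axis, 64 mm above the desk. Knob: 14 mm diameter, 28 mm tall; the steel arm below it, 62 mm long, 12 wide, lies 25 to 35 mm above the desk.
- sleeve_vial: Bystander: clear upright vial with blue cap, 30 mm diameter, 75 mm tall, origin under its centre.
- power_meter: Bystander: yellow and black handheld meter lying flat, 161 x 70 x 32 mm, origin under its centre.
- side_cutter: Bystander: red-handled side cutters lying flat, 133 x 41 x 13 mm, origin under the centre.

How it is judged:
By the outcome, as a careful person would: the job done as asked, in the order asked, and still so for the second after the job is handed in, with the robot touching nothing.
It also fails if it takes over 51 s, if anything falls off the work surface, if the arm or the gripper's body presses on something with over 40 N, if the wrist force passes 120 N, or if a joint passes its speed limit or range.

## Working session

There is one attempt and no reset: what is moved stays moved. The work goes in short steps, Python scripts to look and compute and a shell command to move; the robot and the scene stay as the last step left them, time stands still between calls to the robot, and variables do not carry over. Pictures are saved under pics/ and viewed, at most 10 in all, crops included, and the job is handed in when it is done.

```bash
ls; mkdir -p pics
python3 - <<'E'
from plant import r,cams
import cv2,json,numpy as np,pickle
s=r.get_state();print({k:np.round(v,3).tolist() for k,v in s.items()})
for n in("scene","side"):
    d=cams.snapshot(n);pickle.dump(d,open(n+".pkl","wb"));cv2.imwrite(f"pics/{n}0.png",d["img"][:,:,::-1])
    print(n,np.round(d["camera_matrix"],1).tolist(),d["D"],np.round(d["camera_from_world"],3).tolist())
E
```

```text
pics
{'clock': 0.0, 'q': [-1.082, 0.69, -0.195, 1.566, 0.157, 0.903, -0.215], 'qd': [-0.0, -0.0, -0.001, 0.001, -0.0, 0.0, 0.001], 'joint_torque': [0.0, -52.756, -1.266, -15.343, -0.053, 0.007, 0.0], 'tool_pos': [0.274, 0.561, 0.238], 'eef_rot': [0.225, 0.974, -0.001, -0.0], 'contact_force': [0.056, 0.506, -0.147], 'moment': [0.048, 0.004, -0.049], 'finger_force': 0.0, 'opening': 1.001}
scene [[410.5, 0.0, 263.6], [0.0, 410.5, 181.9], [0.0, 0.0, 1.0]] [0.04471222 0.         0.         0.         0.        ] [[0.582, -0.813, 0.005, -0.326], [0.383, 0.28, 0.88, -0.28], [-0.717, -0.511, 0.474, -1.037], [0.0, 0.0, 0.0, 1.0]]
side [[414.3, 0.0, 246.5], [0.0, 414.3, 194.9], [0.0, 0.0, 1.0]] [0.01133542 0.         0.         0.         0.        ] [[0.997, -0.066, 0.026, -0.539], [0.015, 0.551, 0.834, -0.083], [-0.069, -0.832, 0.551, -1.23], [0.0, 0.0, 0.0, 1.0]]
```

View pics/scene0.png

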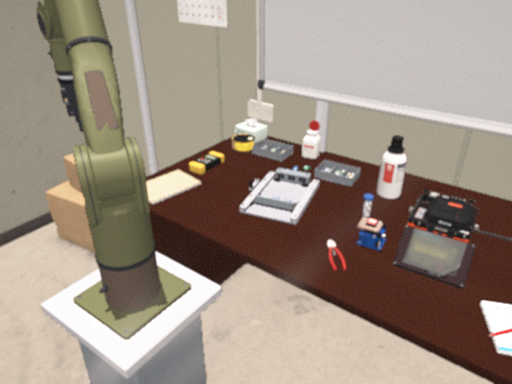

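View pics/side0.png

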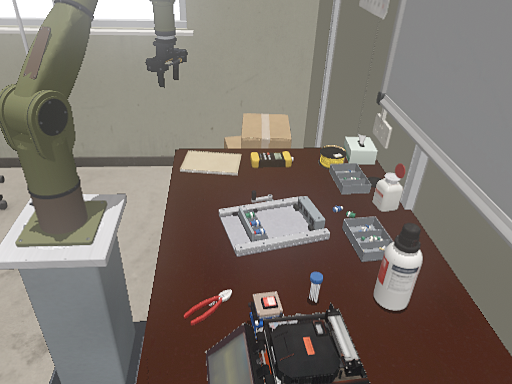

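The bed is at scene ≈ (282,195) and side ≈ (273,223). The carriage wall is near the open end, and the latch is at the far left rail. I'll enlarge both.

Run:
```python
import cv2,pickle,numpy as np
a=pickle.load(open("scene.pkl","rb"))["img"][160:225,235:330,::-1]
b=pickle.load(open("side.pkl","rb"))["img"][185:258,212:337,::-1]
f=lambda i:cv2.resize(i,None,fx=6,fy=6,interpolation=cv2.INTER_CUBIC)
cv2.imwrite("pics/a1.png",f(a));cv2.imwrite("pics/b1.png",f(b))
```

```text
(no output)
```

View pics/a1.png

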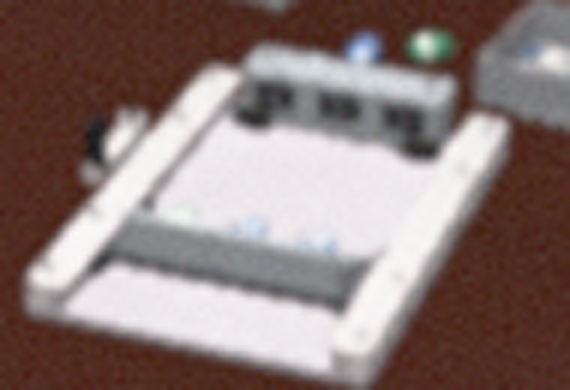

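View pics/b1.png

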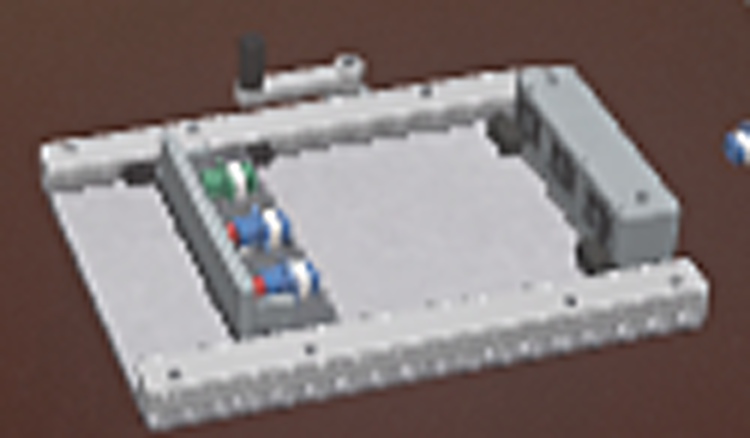

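```bash
cat > h.py <<'E'
import cv2,pickle,numpy as np
def ray(d,uv,z):
    n=cv2.undistortPoints(np.float64([[uv]]),d["camera_matrix"],d["D"])[0,0]
    T=np.linalg.inv(d["camera_from_world"]);v=T[:3,:3]@[n[0],-n[1],-1];o=T[:3,3]
    return (o+v*(z-o[2])/v[2])
E
python3 - <<'E'
from h import *
S={"scene":(235,160,dict(Rn=(374,355,23),Rf=(511,127,23),Lf=(215,65,23),Ln=(28,285,23),wallL=(112,225,44),wallR=(347,283,44),knob=(95,122,64),headL=(247,50,46))),
"side":(212,185,dict(Rn=(143,388,23),Rf=(707,297,23),Ln=(42,147,23),wallL=(163,132,44),wallR=(238,292,44),knob=(251,37,64),piv=(347,62,40),headRb=(678,210,46),headLb=(572,67,46),headLf=(520,72,46),headRf=(612,222,46)))}
for n,(ox,oy,p) in S.items():
    d=pickle.load(open(n+".pkl","rb"))
    for k,(u,v,z) in p.items(): print(n,k,np.round(ray(d,((u+.5)/6-.5+ox,(v+.5)/6-.5+oy),z/1000)[:2],4))
E
```

```text
scene Rn [ 0.4999 -0.172 ]
scene Rf [ 0.7673 -0.1069]
scene Lf [0.7295 0.0892]
scene Ln [0.4473 0.0186]
scene wallL [ 0.4981 -0.0013]
scene wallR [ 0.5233 -0.1398]
scene knob [0.56   0.0574]
scene headL [0.7211 0.059 ]
side Rn [ 0.4989 -0.163 ]
side Rf [ 0.7694 -0.1072]
side Ln [0.4555 0.0249]
side wallL [0.5161 0.0065]
side wallR [ 0.5441 -0.1221]
side knob [0.5642 0.0621]
side piv [0.6168 0.0736]
side headRb [ 0.7611 -0.0689]
side headLb [0.7331 0.0567]
side headLf [0.7049 0.0527]
side headRf [ 0.7271 -0.0774]
```

```bash
python3 -m pendant '[[1,[-33,-34,0],[0,0,0]],[1,[-33,-34,0],[0,0,0]],[1,[-33,-34,0],[0,0,0]],[1,[-33,-34,0],[0,0,0]],[1,[-33,-34,0],[0,0,0]],[1,[-33,-34,0],[0,0,0]],[1,[-33,-34,0],[0,0,0]],[1,[-33,-34,0],[0,0,0]]]' 10
```

```text
clock: 1.1
tool_pos: [0.3925, 0.1996, 0.2386]
eef_rot: [0.225, 0.974, -0.0, -0.0]
contact_force: [0.4, -1.0, -0.4]
opening: 0.119
finger_force: 0.0
```

```bash
python3 -m pendant '[[1,[-33,-34,0],[0,0,0]],[1,[-33,-34,0],[0,0,0]],[1,[-33,-34,0],[0,0,0]],[1,[0,0,0],[0,0,-10]],[1,[0,0,0],[0,0,-10]],[1,[0,0,0],[0,0,-10]],[1,[0,0,0],[0,0,-9]],[1,[0,0,0],[0,0,0]]]'
python3 - <<'E'
from plant import r,cams
import cv2,pickle
s=r.get_state();d=cams.snapshot("wrist");d["s"]=s
pickle.dump(d,open("w1.pkl","wb"));cv2.imwrite("pics/w1.png",d["img"][:,:,::-1])
print(d["tool_from_camera"].round(3).tolist(),s["q"])
E
```

```text
clock: 2.1
tool_pos: [0.4362, 0.0659, 0.2385]
eef_rot: [-0.112, 0.994, 0.0, -0.0]
contact_force: [0.4, 0.2, 0.2]
opening: 0.012
finger_force: 0.0
[[-0.001, 0.964, 0.265, 0.067], [1.0, 0.001, -0.0, -0.0], [-0.001, 0.265, -0.964, -0.145], [0.0, 0.0, 0.0, 1.0]] [ 0.06359229  0.48573947 -0.47168169  2.08526424  0.3578942   0.6484525
  1.14485107]
```

View pics/w1.png

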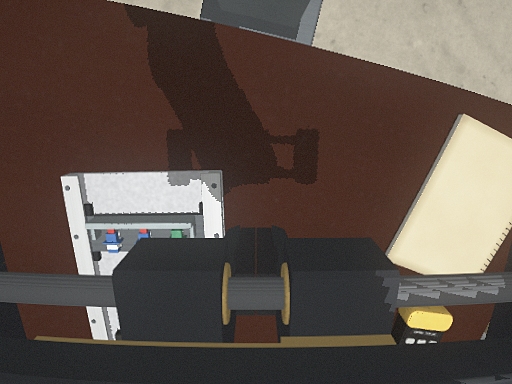

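The picture shows the bed's rear end: corners at ≈(62,175) and (222,171), the carriage wall at rows ≈214-236, and the adapters at row ≈235. I'll enlarge it for edges.

Run:
```python
import cv2,pickle
i=pickle.load(open("w1.pkl","rb"))["img"][165:260,52:232,::-1]
cv2.imwrite("pics/w1c.png",cv2.resize(i,None,fx=4,fy=4,interpolation=cv2.INTER_CUBIC))
```

```text
(no output)
```

View pics/w1c.png

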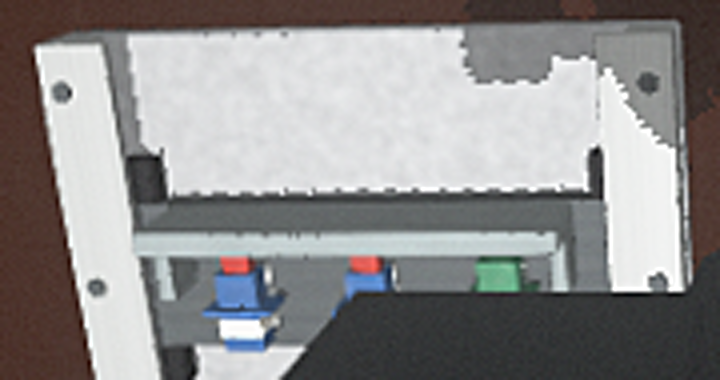

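```bash
cat >> h.py <<'E'
from scipy.spatial.transform import Rotation as Ro
def wray(d,uv,z):
    T=np.eye(4);T[:3,:3]=Ro.from_quat(d["s"]["eef_rot"]).as_matrix();T[:3,3]=d["s"]["tool_pos"]
    return ray(dict(camera_matrix=d["camera_matrix"],D=d["D"],camera_from_world=np.linalg.inv(T@d["tool_from_camera"])),uv,z)
E
python3 - <<'E'
from h import *
d=pickle.load(open("w1.pkl","rb"))
P=dict(Ro=(35,45,23),Ri=(103,42,23),Li=(598,35,23),Lo=(683,26,23),wR=(133,234,44),wL=(558,233,44),bR=(165,196,8),bL=(588,191,8),sR=(130,157,16),sL=(590,150,16))
for k,(u,v,z) in P.items():
    p=wray(d,((u+.5)/4-.5+52,(v+.5)/4-.5+165),z/1000)[:2]
    a=np.radians(13);b=np.array([[np.cos(a),np.sin(a)],[-np.sin(a),np.cos(a)]])@(p-[.611,-.041])
    print(k,p.round(4),(b*1000).round(1))
E
```

```text
Ro [ 0.5006 -0.1647] [-135.4  -95.7]
Ri [ 0.4948 -0.1431] [-136.1  -73.4]
Li [0.4597 0.0051] [-137.1   79. ]
Lo [0.4515 0.0292] [-139.6  104.3]
wR [ 0.5448 -0.1186] [-82.  -60.8]
wL [0.5152 0.0067] [-82.6  68. ]
bR [ 0.5472 -0.1268] [-81.4 -69.2]
bL [0.5141 0.009 ] [-83.1  70.6]
sR [ 0.5329 -0.1354] [-97.3 -74.4]
sL [0.4977 0.0082] [-99.3  73.4]
```

```bash
python3 -m pendant '[[1,[-9,-35,0],[0,0,0]],[1,[-9,-35,0],[0,0,0]],[1,[-9,-35,20],[0,0,0]],[1,[-8,-36,40],[0,0,0]],[1,[0,0,50],[0,0,0]],[1,[0,0,50],[0,0,0]],[1,[0,0,35],[0,0,0]],[1,[0,0,15],[0,0,0]]]'; python3 -m pendant '[[1,[0,0,6],[0,0,0]]]'
python3 - <<'E'
from plant import r
import numpy as np
s=r.get_state();p=s["tool_pos"];a=np.radians(13)
print((np.array([[np.cos(a),np.sin(a)],[-np.sin(a),np.cos(a)]])@(p[:2]-[.6124,-.0381])*1000).round(1),s["q"].round(2))
E
```

```text
clock: 3.15
tool_pos: [0.5011, -0.0634, 0.0266]
eef_rot: [-0.112, 0.994, -0.0, -0.001]
contact_force: [-0.8, 0.0, 0.2]
opening: 0.006
finger_force: 0.0
clock: 3.28
tool_pos: [0.5017, -0.0634, 0.0218]
eef_rot: [-0.112, 0.994, -0.0, -0.001]
contact_force: [-0.4, 0.7, -0.7]
opening: 0.006
finger_force: 0.0
[-113.5    0.3] [ 0.13  0.92 -0.16  2.05  0.64  0.22  1.2 ]
```

```bash
python3 -m pendant '[[1,[-8,0,0],[0,0,0]],[1,[-6,0,0],[0,0,0]],[1,[-5,0,0],[0,0,0]],[1,[-5,0,0],[0,0,0]]]'; python3 -m pendant '[[1,[-6,0,0],[0,0,0]],[1,[-6,0,0],[0,0,0]],[1,[-6,0,0],[0,0,0]],[1,[0,0,0],[0,0,0]]]';  python3 - <<'E'
from plant import r,cams
import cv2,pickle
s=r.get_state();d=cams.snapshot("wrist");d["s"]=s
pickle.dump(d,open("w2.pkl","wb"));cv2.imwrite("pics/w2.png",d["img"][:,:,::-1])
print(s["contact_force"],s["moment"])
E
```

```text
clock: 3.78
tool_pos: [0.5246, -0.0586, 0.023]
eef_rot: [-0.112, 0.994, -0.0, -0.001]
contact_force: [-3.5, -1.9, 0.8]
opening: 0.007
finger_force: 1.5
clock: 4.28
tool_pos: [0.5446, -0.0536, 0.0228]
eef_rot: [-0.113, 0.994, 0.0, 0.001]
contact_force: [0.5, 0.3, -0.7]
opening: 0.002
finger_force: 0.0
[ 0.51690119  0.30811422 -0.72963383] [ 0.03087162 -0.00181991  0.0053334 ]
```

View pics/w2.png

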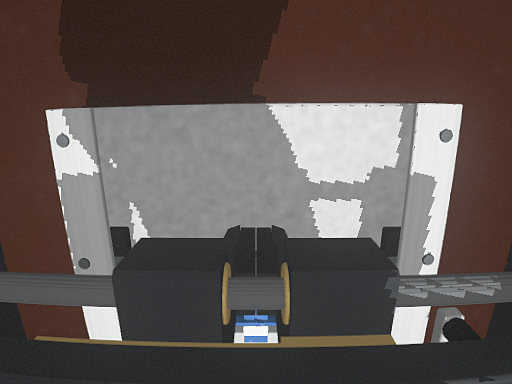

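The carriage is moving square: the rail corners (46,110) and (462,104) are symmetric about the fingers at column 256. The knob is at (458,325). I'll keep pushing.

```bash
python3 -m pendant '[[1,[-6,0,0],[0,0,0]],[1,[-6,0,0],[0,0,0]],[1,[-6,0,0],[0,0,0]],[1,[-6,0,0],[0,0,0]],[1,[-6,0,0],[0,0,0]],[1,[-6,0,0],[0,0,0]],[1,[-6,0,0],[0,0,0]],[1,[-6,0,0],[0,0,0]]]'
```

```text
clock: 5.32
tool_pos: [0.5902, -0.0432, 0.0227]
eef_rot: [-0.113, 0.994, 0.0, 0.0]
contact_force: [-2.8, -0.4, -0.9]
opening: 0.006
finger_force: 1.0
```

```bash
python3 -m pendant '[[1,[-6,0,0],[0,0,0]],[1,[-6,0,0],[0,0,0]],[1,[-6,0,0],[0,0,0]],[1,[-6,0,0],[0,0,0]],[1,[-6,0,0],[0,0,0]],[1,[-5,0,0],[0,0,0]],[1,[-5,0,0],[0,0,0]]]'
```

```text
clock: 6.2
tool_pos: [0.6289, -0.0342, 0.0227]
eef_rot: [-0.113, 0.994, 0.0, -0.0]
contact_force: [-1.8, 0.1, -1.0]
opening: 0.006
finger_force: 1.3
```

```bash
python3 -m pendant '[[1,[-4,0,0],[0,0,0]],[1,[-3,0,0],[0,0,0]],[1,[-2,0,0],[0,0,0]]]'
```

```text
clock: 6.58
tool_pos: [0.6375, -0.0322, 0.0227]
eef_rot: [-0.113, 0.994, 0.0, -0.0]
contact_force: [-3.7, -0.3, 1.2]
opening: 0.006
finger_force: 1.5
```

```bash
for i in 1; do python3 -m pendant '[[1,[-3,0,0],[0,0,0]],[1,[-2,0,0],[0,0,0]],[1,[-2,0,0],[0,0,0]]]'; done;  python3 -m pendant '[[1,[-2,0,0],[0,0,0]],[1,[-1,0,0],[0,0,0]]]'
```

```text
clock: 6.95
tool_pos: [0.6443, -0.0306, 0.0227]
eef_rot: [-0.113, 0.994, 0.0, -0.0]
contact_force: [-3.1, 1.7, 0.8]
opening: 0.007
finger_force: 1.7
clock: 7.2
tool_pos: [0.647, -0.0305, 0.0227]
eef_rot: [-0.113, 0.994, -0.0, -0.0]
contact_force: [-6.3, -0.3, 2.4]
opening: 0.007
finger_force: 2.6
```

```bash
python3 -m pendant '[[1,[-2,0,0],[0,0,0]],[1,[-1,0,0],[0,0,0]]]'
```

```text
clock: 7.45
tool_pos: [0.647, -0.0307, 0.0221]
eef_rot: [-0.113, 0.994, -0.001, -0.003]
contact_force: [-11.1, -1.9, 4.4]
opening: 0.006
finger_force: 5.1
```

```bash
python3 -m pendant '[[1,[15,0,0],[0,0,0]],[1,[6,0,-30],[0,0,0]],[1,[0,0,-50],[0,0,0]],[1,[8,40,-20],[0,0,0]],[1,[8,40,0],[0,0,0]],[1,[8,40,0],[0,0,0]],[1,[7,27,0],[0,0,0]],[1,[0,0,0],[0,0,0]]]'
python3 - <<'E'
from plant import r,cams
import cv2,pickle,numpy as np
s=r.get_state();d=cams.snapshot("wrist");d["s"]=s;a=np.radians(13)
print((np.array([[np.cos(a),np.sin(a)],[-np.sin(a),np.cos(a)]])@(s["tool_pos"][:2]-[.6124,-.0381])*1000).round(1))
pickle.dump(d,open("w3.pkl","wb"))
e=cams.snapshot("side");pickle.dump(e,open("s3.pkl","wb"))
b=cv2.resize(e["img"][185:258,212:337],(512,299),interpolation=2)
cv2.imwrite("pics/w3.png",np.vstack([d["img"][100:],b])[:600,:,::-1])
E
```

```text
clock: 8.45
tool_pos: [0.5674, 0.1057, 0.1235]
eef_rot: [-0.115, 0.993, 0.001, 0.002]
contact_force: [0.4, -0.5, -0.1]
opening: 0.003
finger_force: 0.0
[-11.5 150.3]
```

View pics/w3.png

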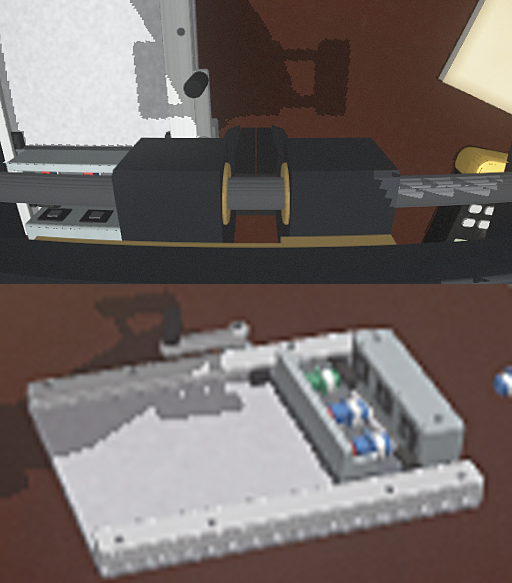

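The carriage looks home against the bumpers. The wrist view shows the knob top at ≈(199,175) in full-image pixels.

Run:
```python
from h import *
a=np.radians(13);R=np.array([[np.cos(a),np.sin(a)],[-np.sin(a),np.cos(a)]])
B=lambda p:(R@(p[:2]-[.6124,-.0381])*1000).round(1)
d=pickle.load(open("w3.pkl","rb"));print(B(wray(d,(199,176),.064)))
d=pickle.load(open("s3.pkl","rb"));f=125/512
for n,u,v,z in[("knob",170,307,.064),("wallL",279,350,.044),("wallR",341,475,.044)]:print(n,B(ray(d,(u*f+212,(v-284)*73/299+185),z)))
```

```text
[-32.9 112.1]
knob [-24.  109.2]
wallL [47.6 61.1]
wallR [ 35.1 -91.2]
```

The capsule's upper end is at ≈(190,192), which gives a knob position of about (-24,107) as specified. I'll descend outside it and push inward.

```bash
python3 -m pendant '[[1,[5,0,25],[0,0,0]],[1,[0,0,35],[0,0,0]],[1,[0,0,18],[0,0,0]],[1,[0,-8,0],[0,0,0]],[1,[0,-6,0],[0,0,0]],[1,[0,-6,0],[0,0,0]],[1,[0,-6,0],[0,0,0]],[1,[0,0,0],[0,0,0]]]'
```

```text
clock: 9.55
tool_pos: [0.5681, 0.0749, 0.0452]
eef_rot: [-0.112, 0.994, -0.0, 0.0]
contact_force: [0.4, 0.2, -0.1]
opening: 0.008
finger_force: 0.0
```

```bash
python3 -m pendant '[[1,[0,-6,0],[0,0,0]],[1,[0,-6,0],[0,0,0]],[1,[-1,-6,0],[0,0,0]],[1,[-2,-6,0],[0,0,0]],[1,[-2,-4,0],[0,0,0]]]'
python3 - <<'E'
from plant import r,cams
import cv2,pickle,numpy as np
s=r.get_state();d=cams.snapshot("wrist");d["s"]=s;a=np.radians(13)
print((np.array([[np.cos(a),np.sin(a)],[-np.sin(a),np.cos(a)]])@(s["tool_pos"][:2]-[.6124,-.0381])*1000).round(1))
e=cams.snapshot("side");pickle.dump(e,open("s4.pkl","wb"))
b=cv2.resize(e["img"][185:258,212:337],(512,299),interpolation=2)
cv2.imwrite("pics/w4.png",np.vstack([d["img"][100:],b])[:600,:,::-1])
E
```

```text
clock: 10.18
tool_pos: [0.5792, 0.0495, 0.0448]
eef_rot: [-0.113, 0.994, 0.0, 0.0]
contact_force: [0.8, 1.8, -0.6]
opening: 0.004
finger_force: 1.1
[-12.6  92.8]
```

View pics/w4.png

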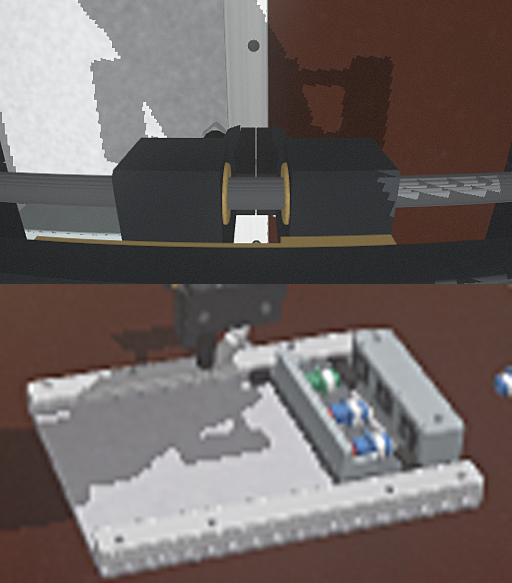

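Latch at about 45° (its tip shows at wrist ≈(215,225)). Next I go round behind the knob and push it in +x.

```bash
python3 -m pendant '[[1,[0,10,0],[0,0,0]],[1,[20,0,0],[0,0,0]],[1,[15,0,0],[0,0,0]],[1,[0,-20,0],[0,0,0]],[1,[0,-25,0],[0,0,0]],[1,[-8,0,0],[0,0,0]],[1,[-6,0,0],[0,0,0]],[1,[-6,0,0],[0,0,0]]]'
```

```text
clock: 11.28
tool_pos: [0.5723, 0.0141, 0.0448]
eef_rot: [-0.114, 0.994, 0.001, 0.0]
contact_force: [-0.3, 0.4, -0.2]
opening: 0.005
finger_force: 0.0
```

```bash
python3 -m pendant '[[1,[-6,0,0],[0,0,0]],[1,[-6,0,0],[0,0,0]],[1,[-6,0,0],[0,0,0]],[1,[-6,0,0],[0,0,0]],[1,[-4,0,0],[0,0,0]],[1,[-4,0,0],[0,0,0]]]'
python3 - <<'E'
from plant import r
import numpy as np
s=r.get_state();a=np.radians(13)
print((np.array([[np.cos(a),np.sin(a)],[-np.sin(a),np.cos(a)]])@(s["tool_pos"][:2]-[.6124,-.0381])*1000).round(1))
E
```

```text
clock: 12.02
tool_pos: [0.6036, 0.0193, 0.0448]
eef_rot: [-0.113, 0.994, 0.0, 0.0]
contact_force: [-1.9, -2.0, -1.1]
opening: 0.006
finger_force: 0.9
[ 4.4 57.9]
```

```bash
python3 -m pendant '[[1,[-4,0,0],[0,0,0]],[1,[-3,0,0],[0,0,0]],[1,[-2,0,0],[0,0,0]]]';python3 -m pendant '[[1,[-2,0,0],[0,0,0]],[1,[-1,0,0],[0,0,0]]]'
```

```text
clock: 12.4
tool_pos: [0.6122, 0.0208, 0.0447]
eef_rot: [-0.112, 0.994, -0.0, 0.0]
contact_force: [0.7, -2.4, 0.2]
opening: 0.006
finger_force: 1.0
clock: 12.65
tool_pos: [0.6141, 0.0218, 0.0446]
eef_rot: [-0.113, 0.994, -0.0, -0.001]
contact_force: [-3.0, -2.7, 0.6]
opening: 0.007
finger_force: 2.0
```

```bash
python3 -m pendant '[[1,[-2,0,0],[0,0,0]],[1,[0,0,0],[0,0,0]]]'
```

```text
clock: 12.9
tool_pos: [0.6144, 0.0218, 0.0445]
eef_rot: [-0.113, 0.994, -0.001, -0.002]
contact_force: [-5.7, -3.1, 4.2]
opening: 0.006
finger_force: 3.2
```

It stopped at 15 mm of bed x, as expected for the stop. I'll back off, lift and look.

```bash
python3 -m pendant '[[1,[12,0,0],[0,0,0]],[1,[20,0,0],[0,0,0]],[1,[10,0,-40],[0,0,0]],[1,[30,0,-50],[0,0,0]],[1,[50,0,-30],[0,0,0]],[1,[0,0,-30],[0,0,0]],[1,[0,0,0],[0,0,0]]]'
python3 - <<'E'
from plant import r,cams
import cv2,numpy as np
e=cams.snapshot("side");d=cams.snapshot("scene")
b=cv2.resize(e["img"][185:258,212:337],(512,299),interpolation=2)
c=cv2.resize(d["img"][155:228,225:350],(512,299),interpolation=2)
cv2.imwrite("pics/w5.png",np.vstack([b,c])[:,:,::-1])
E
```

```text
clock: 13.78
tool_pos: [0.4999, -0.0035, 0.197]
eef_rot: [-0.113, 0.994, 0.001, 0.004]
contact_force: [0.4, 0.4, -0.1]
opening: 0.007
finger_force: 0.0
```

View pics/w5.png

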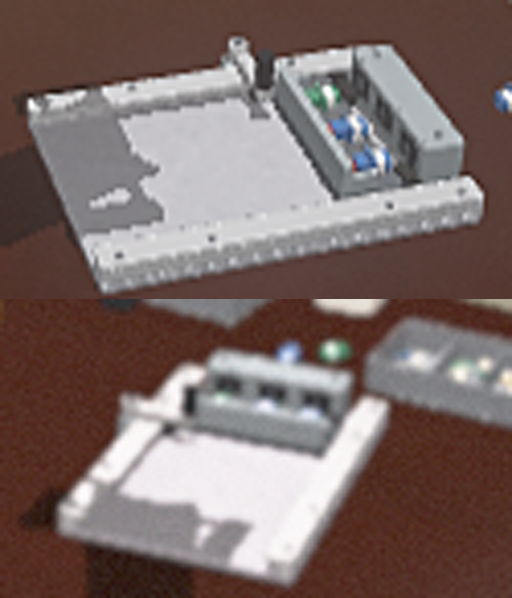

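The carriage is home against the head, the latch arm lies square across behind it (knob ≈(264,68) in the upper crop), and the arm is clear.

```bash
python3 -c "
from plant import r
print(r.finish_job())"
```

```text
the job is handed in; nothing more can be done
None
```

The carriage is home against the bumpers, the latch is swung to its stop behind it, and the job was handed in at about 14 s of the 51 s allowed; the arm went nowhere near the other things on the desk.

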